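# Set the press plate on the cheese press

## Task

Take the aluminium press plate, the drilled disc with the tall sleeve, and lower it gently and squarely over the upright guide rod of the little cheese press until it lies flat on the wooden follower, then let go of it. Do not drop it down the rod, and leave the wooden lid and the flecked cheese where they stand.

Things in the scene. Friction and masses are not known exactly. Their poses are not given: they have to be found in the camera images.
- plate_center (a point): Centre (on the axis, 37.5 mm above the underside) of the loose aluminium press plate, 0.4-0.65 kg: disc 110 mm across, 12 thick, dotted with small holes, with a round sleeve 48 mm across on top, 75 mm high in all, standing upright. A 32 mm bore runs right through; z up along it. Grip the sleeve from above 55-60 mm above the underside: the rod then comes up between the fingers.
- press_seat (a point): Centre of the press's wooden follower top, at the rod's foot, where the plate's underside must lie. Fixed press: steel tray 190 mm across, white mould 150 across, brown follower 128 across, its top 75 mm above the table; the upright steel rod, 14 mm thick, rises 95 mm above this point (last 12 mm tapered). z up along the rod.
- lid_center (a point): Centre (half-way up) of a loose wooden lid, a bystander: a brown disc 110 mm across and 15 mm thick with a solid dark wooden grip 44 mm across, 70 mm high over all, no hole.
- cheese_center (a point): Centre (half-way up) of a small loose cheese wheel, a bystander: pale yellow with dark red flecks, 108 mm across, 45 mm high.
Mind the look-alikes: they are no part of the job. There is more than one size of the part that bears press_seat; the job needs the middle-sized.

How it is judged:
On the way:
1. the press plate is upright with its sleeve over the upper part of the rod, its underside still at least 20 mm above the follower (horizontal distance between plate_center and press_seat below 0.015 m and z of plate_center in the frame of press_seat between 0.0575 and 0.1325 m and angle between plate_center's own z axis and vertical below 0.25 rad), for 0.1 s.
At the end, for the whole second after the job is handed in: The press plate is on the rod, lying flat (within 6 degrees) on the follower, its underside within about 5 mm of it and its axis within 14 mm of the rod's, at rest and released; the lid and the cheese are within 30 mm of where they stood (horizontal distance between plate_center and press_seat below 0.014 m and z of plate_center in the frame of press_seat between 0.031 and 0.043 m and angle between plate_center's own z axis and vertical below 0.1 rad and linear speed of plate below 0.02 m/s and distance of each of lid_center, cheese_center from where it was at the start of the episode below 0.03 m); the robot touches nothing.
It fails at once if the plate drops or is rammed down the rod (faster than 0.5 m/s while on the rod) (horizontal distance between plate_center and press_seat below 0.03 m and z of plate_center in the frame of press_seat below 0.12 m and linear speed of plate above 0.5 m/s).
It fails at once if the plate is tilted more than 17 degrees while on the rod (horizontal distance between plate_center and press_seat below 0.03 m and z of plate_center in the frame of press_seat below 0.12 m and angle between plate_center's own z axis and vertical above 0.3 rad).
It fails at once if the wooden lid or the cheese is pushed more than 50 mm (distance of any of lid_center, cheese_center from where it was at the start of the episode above 0.05 m).
It also fails if it takes over 45 s, if anything falls off the work surface, if the arm or the gripper's body presses on something with over 40 N, if the wrist force passes 120 N, or if a joint passes its speed limit or range.

## Robot

A 6-joint arm with a two-finger parallel gripper is mounted at the origin on the work surface. World frame = base frame: x ahead of the robot, y to its left, z up, the work surface at z = 0. Lengths are in m, angles in rad, forces in N, time in s.
With the tool pointing down it reaches from about 0.35 to 0.775 m from the base axis. Payload 5.5 kg.
Tool frame: the origin (TCP) lies between the finger pads; the fingertips stand 14 mm ahead of it and the grasp point (between the pads) lies 5 mm behind it; z points along the fingers, x is the direction in which the jaws open and shut, and the axes are right-handed (so a half turn about z gives the same grasp; the last joint's range is limited). The gripper opens to 85 mm and grips with 20 to 120 N. Pads are 22 mm wide; open, the fingers measure 114 mm over their backs; the gripper's body (76 mm by 85 mm) begins 54 mm behind the grasp point. The pads swing forward as they close: fully open they stand 13 mm farther back than shut.
Start: joints at [-1.244, 0.313, 0.046, 1.304, 0, 1.431], TCP at [0.259, -0.514, 0.245] pointing down, gripper open.
Joint ranges: [-2.76, 2.76], [-0.86, 1.69], [-1.03, 1.26], [-2.2, 2.34], [-1.47, 1.5], [-3.14, 3.14]. Speed limits (rad/s): [2.57, 2.57, 3.14, 3.14, 3.14, 3.14].

## Interface

Orientations are given as [roll, pitch, yaw] about the fixed x, y, z axes, in that order (R = Rz(yaw) Ry(pitch) Rx(roll)).
In Python, from plant import env gives the robot as it stands. The module is installed in compiled form; this text tells all that it offers. Calls block until the motion is done:
- env.reach(position, orientation): joint-space move of the TCP to a pose.
- env.move_linear(position, ori=None, feed=0.15): straight line of the TCP; ori=None keeps the orientation; feed is the mean speed in m/s.
- env.goto_joints(angles): joint-space move.
- env.open() and env.gripper_close(): open the fingers fully, or close them until they stop; the grip force is fixed at half the most.
- env.hold(seconds).
- env.solve_ik(position, orientation): joint angles nearest the present ones, or None.
- env.get_state(): the state.
- env.capture(name): name is "scene" or "side" or "wrist"; returns a dict with "image" (400x640x3 uint8, red, green, blue), "z_map" (400x640 float32, m along the optical axis (not along the pixel's ray), 0 where there is no reading), "fx", "fy", "cx", "cy" (pixels), "k1" (the pictures are not rectified: a ray, as slopes to the right and down, at radius r is drawn at 1 + k1 r^2 times it, then the intrinsics apply), "R" (3x3) and "t" (3): a world point X has camera coordinates R X + t; the wrist camera has in their place "hand_eye" (4x4, takes a point from camera to tool coordinates, whose origin is the TCP and whose axes are the tool frame's). Camera axes: x right, y down, z forward; pixel columns grow to the right and rows downward; lengths in m; the calibration is good to about 2 mm. A picture is of the moment at which its call begins: read the wrist's pose just before it.
A pose or a line that the arm cannot do raises env.IKError and nothing moves.
- env.job_done(): hands the job in, once; it reports no verdict.
Trained networks look in a picture, given as the dict that the camera call returned (one of the last four; its "shot" number tells which), for a name from the list of things; names that differ only in an ending like _2 or _b are one class to them, and where a whole thing is asked for, a point or a joint stands for the part that bears it (a point fixed in the world has none). Each returns a list of dicts, best first, with "p" (0 to 1); they miss things now and then, are a little off and sometimes report something else, mostly with a low value. They report only what shows in the picture. A call takes as long as a camera call. They do not tell look-alikes from the thing itself.
- env.look_for(name, picture): "extent" ([centre column, centre row, width, height] in pixels, round what is visible of it).
- env.masks_of(name, picture): "mask" (400x640 bool, what is visible of it) and "extent" ([centre column, centre row, width, height] in pixels, round what is visible of it).
The state is a dict: "clock": time; "qpos": joint angles; "joint_vel": joint speeds; "joint_torque": joint torques, N m; "tcp_pos": TCP position; "eef_rot": TCP orientation; "ft_force": force on the tool from outside, world axes, zero at the start; "ft_torque": the same for the moment, N m; "opening": finger opening in m.
Only numpy, scipy, OpenCV 4.12 (cv2) and the standard library are available. Lean on these libraries where they do the work, as an engineer would, in place of code of your own. Each camera call takes 0.05 s, during which the arm holds its last target.

## Working session

There is one attempt and no reset: what is moved stays moved. The work goes in short steps, each a Python script; the robot and the scene stay as the last script left them, time stands still between calls to the robot, and variables do not carry over. Pictures are saved under pics/ and viewed, and the job is handed in when it is done.

```bash
mkdir -p pics
python3 - <<'E'
from plant import env
import cv2,pickle
s=env.get_state();print(s)
for n in("scene","side"):
    c=env.capture(n);cv2.imwrite(f"pics/{n}0.png",c["image"][:,:,::-1]);pickle.dump(c,open(f"{n}0.pkl","wb"))
    print(n,{k:c[k] for k in("fx","fy","cx","cy","k1","R","t")})
    for nm in("plate_center","press_seat","lid_center","cheese_center"):
        print(nm,[(round(d["p"],2),[round(float(v)) for v in d["extent"]]) for d in env.look_for(nm,c)])
E
```

```text
{'clock': 0.0, 'qpos': array([-1.24358552e+00,  3.14022235e-01,  4.49921620e-02,  1.30361585e+00,
       -2.96242147e-05,  1.43117808e+00]), 'joint_vel': array([ 1.15988499e-03,  4.30112946e-05, -3.35966051e-04, -1.13010381e-03,
       -6.00390360e-04, -9.22579403e-05]), 'joint_torque': array([-8.00325670e-04, -4.80630684e+01,  2.98528951e+01,  1.94742030e-02,
       -1.46228958e-04, -5.04622349e-06]), 'tcp_pos': array([ 0.25859902, -0.51302208,  0.24440183]), 'eef_rot': array([-3.14136459e+00,  1.83572288e-03, -1.10396704e+00]), 'ft_force': array([-0.63590728,  0.34967083, -0.76899847]), 'ft_torque': array([ 0.02237984, -0.00685663, -0.01955137]), 'opening': 0.08541800418623974}
scene {'fx': 499.5577191975983, 'fy': 499.5577191975983, 'cx': 310.5261109812409, 'cy': 202.8649883979721, 'k1': -0.1212203004939839, 'R': array([[ 0.89129215,  0.45317831, -0.01509054],
       [ 0.32166351, -0.65539015, -0.68337131],
       [-0.31957925,  0.6042294 , -0.72991502]]), 't': array([-0.43088653, -0.0028145 ,  1.43298541])}
plate_center [(0.8, [322, 264, 45, 43])]
press_seat [(0.98, [396, 159, 44, 45]), (0.71, [281, 156, 80, 86]), (0.61, [364, 206, 73, 72])]
lid_center [(0.7, [322, 350, 48, 49])]
cheese_center [(0.65, [255, 306, 48, 45])]
side {'fx': 373.15792183225983, 'fy': 373.15792183225983, 'cx': 318.6453060310788, 'cy': 201.94852073972743, 'k1': -0.02142253386598147, 'R': array([[-0.8493406 , -0.52777746, -0.00845583],
       [-0.36346675,  0.59638553, -0.71569282],
       [ 0.38276947, -0.60479356, -0.698364  ]]), 't': array([0.41296737, 0.14840386, 0.74077088])}
plate_center [(0.74, [311, 178, 45, 48])]
press_seat [(0.95, [355, 323, 143, 154]), (0.94, [244, 224, 85, 91]), (0.73, [163, 315, 76, 71])]
lid_center [(0.66, [321, 128, 39, 31])]
cheese_center [(0.69, [375, 151, 41, 25])]
```

View pics/scene0.png

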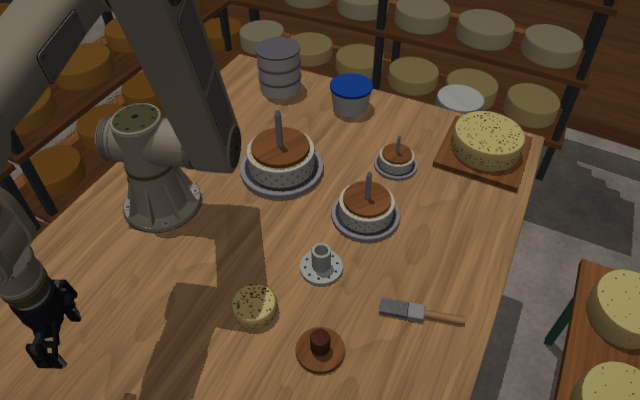

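View pics/side0.png

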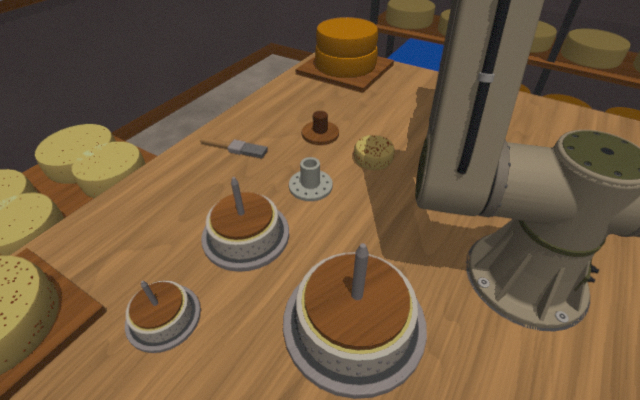

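The scene picture shows three presses: a big one at (281,156), a middle one at (366,206) and a small one at (397,158). The plate is at (321,264), the cheese at (255,306) and the lid at (320,350). In the side view the middle press is at (244,224) and the plate at (311,178). Next I'll measure positions from depth and check the sizes.

```bash
cat > h.py <<'E'
import numpy as np,cv2,pickle
from scipy.optimize import least_squares
def cloud(c,ext,pose=None):
    u0,v0,w,h=ext
    vv,uu=np.mgrid[max(0,int(v0-h/2)):min(400,int(v0+h/2)),max(0,int(u0-w/2)):min(640,int(u0+w/2))]
    z=c["z_map"][vv,uu].ravel();p=np.stack([uu.ravel(),vv.ravel()],1).astype(float)
    K=np.array([[c["fx"],0,c["cx"]],[0,c["fy"],c["cy"]],[0,0,1.]])
    n=cv2.undistortPoints(p[:,None],K,np.array([c["k1"],0,0,0.]))[:,0]
    X=np.c_[n*z[:,None],z]
    ok=z>0
    if "R" in c: W=(X-c["t"])@c["R"]
    else:
        W=X@c["hand_eye"][:3,:3].T+c["hand_eye"][:3,3]
        W=W@pose[0].T+pose[1]
    return W[ok],c["image"][vv,uu].reshape(-1,3)[ok]
def circ(P,r=None):
    x0=P.mean(0)
    if r is None:
        return least_squares(lambda q:np.hypot(P[:,0]-q[0],P[:,1]-q[1])-q[2],[*x0,.03],loss="soft_l1",f_scale=.002).x
    return least_squares(lambda q:np.hypot(P[:,0]-q[0],P[:,1]-q[1])-r,x0,loss="soft_l1",f_scale=.002).x
def mec(P):
    (x,y),r=cv2.minEnclosingCircle((P[:,:2]*1000).astype(np.float32)); return np.array([x,y,r])/1000
E
python3 - <<'E'
from h import *
E={"scene":dict(plate=(321,264,50,50),mid=(366,204,80,80),small=(397,158,50,50),big=(281,156,86,90),cheese=(255,306,48,45),lid=(321,350,52,52)),
"side":dict(plate=(311,178,50,52),mid=(244,222,95,100),small=(163,312,80,80),big=(355,318,145,155),cheese=(375,151,41,30),lid=(321,128,42,35))}
for n in E:
    c=pickle.load(open(n+"0.pkl","rb"))
    for k,e in E[n].items():
        W,C=cloud(c,e); z=W[:,2]
        h=np.histogram(z,np.arange(-.01,.26,.01))
        print(n,k,"table z",np.median(z[abs(z)<.01]).round(4),"hist",h[0].tolist())
        if k in("mid","small","big"):
            hz=h[0].copy();hz[:3]=0;top=h[1][hz.argmax()]+.005
            s=abs(z-top)<.008; print("  follower z",np.median(z[s]).round(4),"mec",mec(W[s]).round(4)," rod:")
            s=z>top+.02; P=W[s];print("   ",P.mean(0).round(4),P.max(0).round(4))
        if k=="plate":
            s=(z>.006)&(z<.016);print("  disc",mec(W[s]).round(4))
            s=(z>.025)&(z<.068);print("  sleeve",circ(W[s,:2],.024).round(4),circ(W[s,:2]).round(4)); s=z>.068;print("  top",mec(W[s]).round(4),np.median(z[s]))
        if k in("lid","cheese"):
            s=z>(.006 if k=="lid" else .038);print("  ",mec(W[s]).round(4),z.max().round(3))
E
```

```text
scene plate table z 0.0004 hist [549, 767, 685, 45, 57, 66, 76, 81, 163, 0, 0, 0, 0, 0, 0, 0, 0, 0, 0, 0, 0, 0, 0, 0, 0, 0]
  disc [0.4957 0.0084 0.0781]
  sleeve [ 0.5149 -0.0038] [ 0.5163 -0.0064  0.0202]
  top [ 0.5145 -0.0032  0.0252] 0.07436435329689141
scene mid table z 0.0004 hist [1234, 1599, 952, 211, 189, 182, 147, 448, 1265, 20, 14, 16, 14, 13, 20, 15, 13, 19, 4, 0, 0, 0, 0, 0, 0, 0]
  follower z 0.075 mec [0.5482 0.2055 0.0743]  rod:
    [0.5478 0.2057 0.135 ] [0.5538 0.2133 0.171 ]
scene small table z -0.0003 hist [757, 665, 233, 88, 86, 292, 316, 11, 12, 13, 6, 8, 6, 1, 0, 0, 0, 0, 0, 0, 0, 0, 0, 0, 0, 0]
  follower z 0.0516 mec [0.5461 0.4371 0.0498]  rod:
    [0.5499 0.4176 0.0941] [0.5562 0.4462 0.1228]
scene big table z -0.0006 hist [1791, 1201, 415, 853, 165, 158, 178, 162, 186, 571, 1107, 627, 14, 21, 20, 16, 18, 19, 18, 23, 30, 34, 32, 21, 13, 9]
  follower z 0.0989 mec [0.2508 0.2657 0.0969]  rod:
    [0.2443 0.2206 0.1849] [0.258  0.2769 0.257 ]
scene cheese table z -0.0003 hist [306, 233, 71, 97, 202, 1243, 0, 0, 0, 0, 0, 0, 0, 0, 0, 0, 0, 0, 0, 0, 0, 0, 0, 0,
[... 813 characters left out ...]
 0, 0, 0, 0, 0, 0, 0, 0, 0, 0]
  follower z 0.0521 mec [0.5461 0.4451 0.048 ]  rod:
    [0.5437 0.4432 0.0981] [0.5488 0.4473 0.1196]
side big table z 0.0002 hist [2550, 3558, 1024, 3281, 262, 247, 307, 275, 331, 2504, 4623, 2798, 41, 42, 46, 44, 48, 47, 49, 57, 51, 64, 80, 57, 0, 0]
  follower z 0.0997 mec [0.2456 0.2713 0.0969]  rod:
    [0.2426 0.2765 0.1772] [0.2539 0.2809 0.2273]
side cheese table z -0.0001 hist [93, 88, 68, 122, 159, 698, 0, 0, 0, 0, 0, 0, 0, 0, 0, 0, 0, 0, 0, 0, 0, 0, 0, 0, 0, 0]
   [ 0.427  -0.1833  0.0513] 0.049
side lid table z -0.0001 hist [370, 326, 465, 40, 49, 45, 43, 109, 18, 0, 0, 0, 0, 0, 0, 0, 0, 0, 0, 0, 0, 0, 0, 0, 0, 0]
   [ 0.6129 -0.2084  0.056 ] 0.072
```

The middle press checks out: follower top 75 mm, rod top 171 mm, rod axis about (0.546, 0.210). The plate is at about (0.513, -0.003), with its sleeve top at 75 mm. I'll move above the plate and refine with the wrist camera.

Run:
```python
from h import *
from plant import env
from scipy.spatial.transform import Rotation as Ro
for y in(0.,.14,1.57,-1.57):
    print(y,env.solve_ik([.5133,-.0025,.25],[np.pi,0,y]),env.solve_ik([.5457,.21,.25],[np.pi,0,y]))
env.reach([.5133,-.0025,.25],[np.pi,0,0]); env.hold(.3)
s=env.get_state();c=env.capture("wrist")
pickle.dump((s,c),open("w1.pkl","wb"));cv2.imwrite("pics/w1.png",c["image"][:,:,::-1])
print(s["clock"],s["tcp_pos"],s["eef_rot"],c["hand_eye"])
W,C=cloud(c,(320,200,640,400),(Ro.from_euler("xyz",s["eef_rot"]).as_matrix(),s["tcp_pos"]))
z=W[:,2];n=np.hypot(W[:,0]-.513,W[:,1]+.002)<.09
a=n&(z>.068)&(z<.08);print("top",mec(W[a]),np.median(z[a]),a.sum())
a=n&(z>.008)&(z<.016);print("disc",mec(W[a]),np.median(z[a]))
a=n&(z>.02)&(z<.066);print("sleeve",circ(W[a,:2],.024),a.sum())
```

```text
0.0 [-0.16136078  0.19210331 -0.10192205  1.27677097  0.          1.40943555] [0.23010809 0.33122446 0.08274319 1.32231506 0.         1.80090442]
0.14 [-0.16136078  0.19210331 -0.10192205  1.27677097  0.          1.26943555] [0.23010809 0.33122446 0.08274319 1.32231506 0.         1.66090442]
1.57 [-0.16136078  0.19210331 -0.10192205  1.27677097  0.         -0.16056445] [0.23010809 0.33122446 0.08274319 1.32231506 0.         0.23090442]
-1.57 [-0.16136078  0.19210331 -0.10192205  1.27677097  0.          2.97943555] [ 0.23010809  0.33122446  0.08274319  1.32231506  0.         -2.91228089]
2.85 [ 0.51332444 -0.00303414  0.24993885] [-3.14158866e+00  1.19156339e-04 -1.03356796e-03] [[ 9.99999961e-01  1.40230484e-05 -2.79696208e-04  5.12493010e-04]
 [ 6.77521319e-05  9.56961882e-01  2.90213631e-01 -7.34773651e-02]
 [ 2.71728289e-04 -2.90213638e-01  9.56961844e-01 -1.29242840e-01]
 [ 0.00000000e+00  0.00000000e+00  0.00000000e+00  1.00000000e+00]]
top [ 0.51316925 -0.00362577  0.02384798] 0.07549600301223236 1335
disc [ 0.51288812 -0.00373218  0.05497663] 0.012767027839610756
sleeve [0.51646145 0.00307967] 737
```

View pics/w1.png

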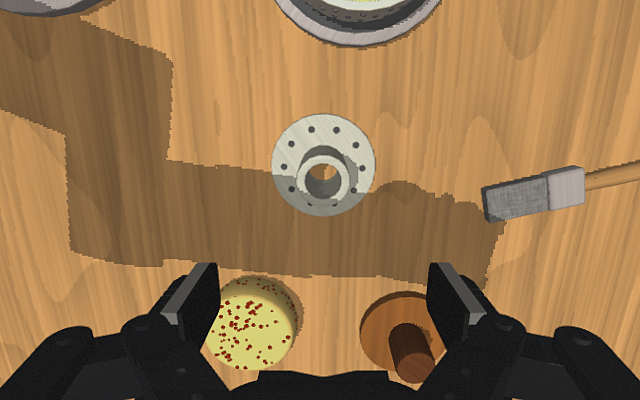

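The wrist view shows the plate at (323,166), with disc and sleeve radii of 55 and 24 mm as specified. It stands at (0.513, -0.0036). Time to grasp it.

Run:
```python
from h import *
from plant import env
def p(m):
    s=env.get_state();print(m,round(s["clock"],2),s["tcp_pos"].round(4),s["ft_force"].round(1),s["ft_torque"].round(2),round(s["opening"],4))
env.move_linear([.513,-.0036,.12],feed=.12);p("a")
env.move_linear([.513,-.0036,.0525],feed=.06);p("down")
env.gripper_close();env.hold(.2);p("closed")
env.move_linear([.513,-.0036,.085],feed=.05);env.hold(.2);p("lift")
for n in("side","scene"):
    c=env.capture(n);cv2.imwrite(f"pics/{n}1.png",c["image"][:,:,::-1]);pickle.dump(c,open(n+"1.pkl","wb"))
```

```text
a 4.13 [ 0.5136 -0.0037  0.1207] [-0.2 -0.  -0.2] [-0.02  0.02  0.02] 0.0852
down 5.41 [ 0.5134 -0.0036  0.0529] [ 0.2 -1.  -0. ] [ 0.01 -0.04 -0.02] 0.0855
closed 6.06 [ 0.5133 -0.0037  0.053 ] [-1.4  0.6  6. ] [ 0.05  0.29 -0.02] 0.0464
lift 7.06 [ 0.5127 -0.0035  0.0846] [-1.  -0.  -6.3] [ 0.01 -0.02 -0.  ] 0.0461
```

View pics/side1.png

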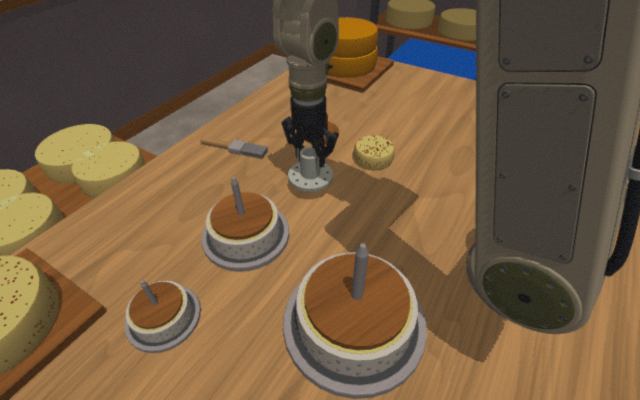

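View pics/scene1.png

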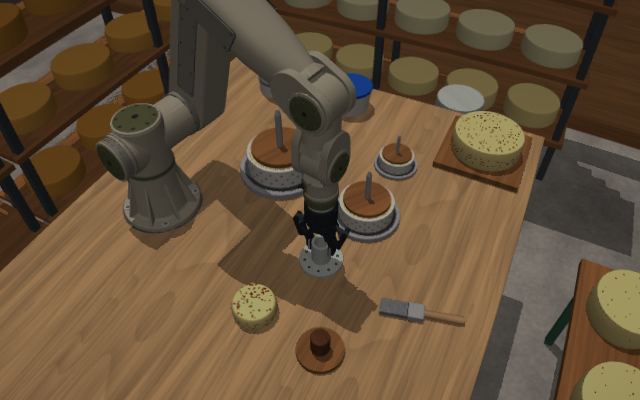

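The plate is held: 6.3 N of weight, jaws at 46 mm, and it hangs level at (321,260) in the scene view. I'll lift it, check tilt and offset in the hand, and move to a stand-off above the rod.

```bash
cat >> h.py <<'E'
def plane(P):
    o=P.mean(0)
    for _ in range(6):
        n=np.linalg.svd(P-o,full_matrices=False)[2][2]; d=(P-o)@n
        P=P[abs(d)<.003]if (abs(d)<.003).sum()>50 else P; o=P.mean(0)
    return n*np.sign(n[2]),o,len(P)
def measure(c,ctr,zunder,pose=None):
    W,C=cloud(c,(320,200,640,400),pose); g=C.astype(int); r=np.hypot(W[:,0]-ctr[0],W[:,1]-ctr[1]);z=W[:,2]-zunder
    a=(r<.07)&(r>.03)&(z>.002)&(z<.022)
    P=W[a]; 
    if len(P)<80: print("few",len(P));return
    up=P[P[:,2]-zunder>.008]
    n,o,k=plane(up);print(" disc n",n.round(3),"z",(o[2]).round(4),k,"mec",mec(P).round(4))
    s=(r<.035)&(z>.018)&(z<.045);
    if s.sum()>20: print(" sleeve",circ(W[s,:2],.024).round(4),s.sum())
E
python3 - <<'E'
from h import *
from plant import env
for n in("scene","side"):print(n,measure(pickle.load(open(n+"1.pkl","rb")),(.513,-.0036),.0325))
env.move_linear([.513,-.0036,.26],feed=.15)
env.move_linear([.546,.210,.26],feed=.12);env.hold(.3)
s=env.get_state();print(s["clock"],s["tcp_pos"],s["eef_rot"],s["ft_force"])
for n in("side","scene"):
    c=env.capture(n);cv2.imwrite(f"pics/{n}2.png",c["image"][:,:,::-1]);pickle.dump(c,open(n+"2.pkl","wb"))
    print(n);measure(c,(.546,.21),.2075)
E
```

```text
disc n [ 0.005 -0.002  1.   ] z 0.0435 555 mec [ 0.5148 -0.0041  0.0555]
 sleeve [ 0.5139 -0.0028] 146
scene None
 disc n [0.    0.008 1.   ] z 0.0443 598 mec [ 0.5119 -0.0017  0.0556]
 sleeve [ 0.513 -0.004] 166
side None
10.725 [0.54601805 0.20976706 0.26003809] [ 3.14156880e+00 -4.39749394e-05 -3.66089630e-04] [ 0.38352295  0.49413159 -5.96105533]
side
 disc n [0.014 0.    1.   ] z 0.2188 1044 mec [0.5442 0.212  0.0554]
 sleeve [0.5455 0.2108] 329
scene
 disc n [0.009 0.016 1.   ] z 0.2188 524 mec [0.5477 0.2088 0.0566]
 sleeve [0.5481 0.2111] 155
```

View pics/side2.png

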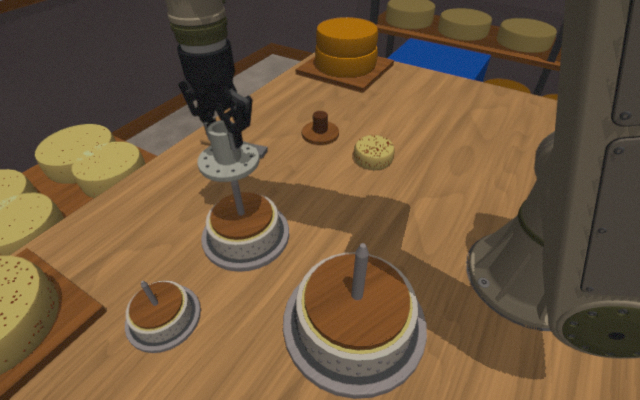

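View pics/scene2.png

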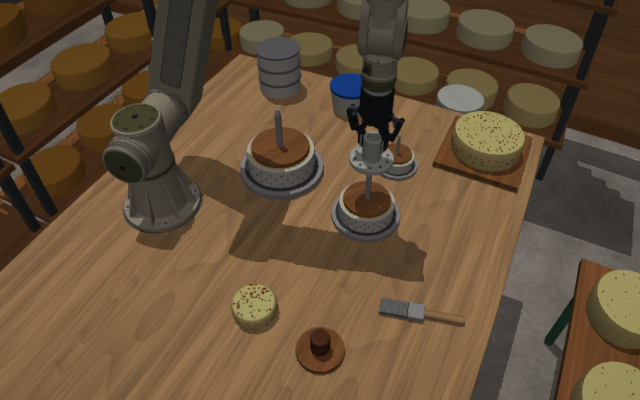

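Both views show the plate level (under 1.1°) above the rod, at (230,160) in side and (371,157) in scene. Its centre is about (0.546, 0.2105) against the rod axis at (0.546, 0.210), and the underside is 53 mm below the TCP. I'll lower it slowly and watch the forces.

Run:
```python
from h import *
from plant import env
def p(m):
    s=env.get_state();print(m,round(s["clock"],2),s["tcp_pos"].round(4),s["ft_force"].round(1),s["ft_torque"].round(2));return s
f0=p("start")["ft_force"]
ok=True
for z in(.225,.21,.195,.18,.165,.15,.138,.132):
    env.move_linear([.546,.2097,z],feed=.05);s=p("d")
    if abs(s["ft_force"]-f0).max()>8: print("contact");ok=False;break
for n in("side","scene"):
    c=env.capture(n);cv2.imwrite(f"pics/{n}3.png",c["image"][:,:,::-1])
    if ok: measure(c,(.546,.21),.079)
```

```text
start 10.82 [0.546  0.2099 0.26  ] [ 0.9 -0.2 -5.9] [-0.02  0.01  0.02]
d 11.68 [0.5462 0.2098 0.2252] [-0.1  0.5 -5. ] [ 0.03  0.02 -0.04]
d 12.12 [0.5456 0.2096 0.2095] [ 0.1  0.3 -5.6] [ 0.05  0.05 -0.02]
d 12.57 [0.5456 0.2096 0.1945] [ 0.2 -0.4 -5.7] [ 0.01 -0.01  0.03]
d 13.03 [0.5457 0.2096 0.1795] [-0.6  0.7 -6.6] [ 0.03 -0.03  0.  ]
d 13.47 [0.5456 0.2096 0.1645] [ 0.6  0.2 -6.6] [0.01 0.04 0.04]
d 13.93 [0.5456 0.2096 0.1495] [-0.5 -0.5 -6.4] [-0.01  0.01  0.02]
d 14.32 [0.5455 0.2096 0.1374] [ 0.3 -0.4 -5.4] [ 0.02 -0.03 -0.01]
d 14.58 [0.5457 0.2096 0.1316] [-0.1 -0.5 -5.4] [ 0.02  0.06 -0.04]
 disc n [-0.003  0.007  1.   ] z 0.091 940 mec [0.5446 0.2101 0.0558]
 sleeve [0.5458 0.2095] 216
 disc n [0.001 0.    1.   ] z 0.0909 462 mec [0.5462 0.2097 0.0576]
 sleeve [0.5467 0.2113] 131
```

View pics/side3.png

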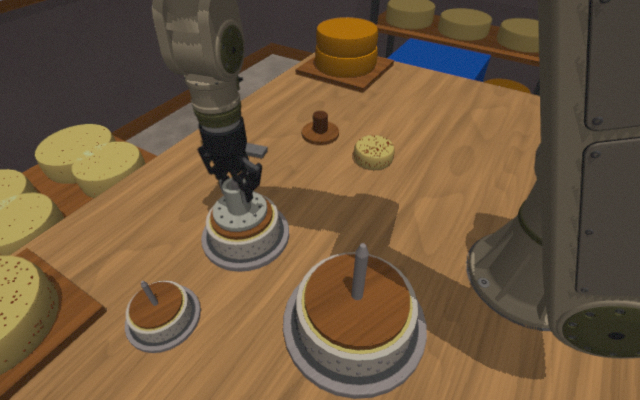

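The side view shows the plate over the rod at (238,212), just above the follower and level, with no side forces. I'll make the last few millimetres down to contact, then release and retreat.

Run:
```python
from h import *
from plant import env
def p(m):
    s=env.get_state();print(m,round(s["clock"],2),s["tcp_pos"].round(4),s["ft_force"].round(1),s["ft_torque"].round(2),round(s["opening"],4));return s
z=.132
while z>.123:
    z-=.001;env.move_linear([.546,.2097,z],feed=.01);env.hold(.05);s=p("d")
    if s["ft_force"][2]>-2: break
else: raise SystemExit("no contact")
env.open();env.hold(.3);p("open")
env.move_linear([.546,.2097,.18],feed=.06)
env.move_linear([.546,.2097,.28],feed=.15);env.hold(.3);p("up")
for n in("side","scene"):
    c=env.capture(n);cv2.imwrite(f"pics/{n}4.png",c["image"][:,:,::-1]);measure(c,(.546,.21),.075)
    for k,e in {"scene":dict(cheese=(255,306,48,45),lid=(321,350,52,52)),"side":dict(cheese=(375,151,41,30),lid=(321,128,42,35))}[n].items():
        W,_=cloud(c,e);q=W[:,2]>(.006 if k=="lid" else .038);print(k,mec(W[q]).round(4))
```

```text
d 14.98 [0.546  0.2097 0.1311] [-0.1 -0.  -5.5] [-0.01 -0.02  0.01] 0.0463
d 15.28 [0.546  0.2097 0.1299] [ 0.1  0.5 -5.7] [-0.04  0.01  0.02] 0.0457
d 15.58 [0.5459 0.2097 0.1289] [-0.2  0.4 -6.8] [ 0.    0.02 -0.01] 0.0464
d 15.88 [0.5461 0.2097 0.1281] [ 0.4 -0.2 -5.3] [ 0.02 -0.08  0.03] 0.0462
d 16.18 [0.5461 0.2097 0.128 ] [-3.4 -1.   5.6] [-0.19  0.74  0.  ] 0.0461
open 16.96 [0.546  0.2097 0.127 ] [-0.3  1.  -0.5] [-0.06  0.04  0.03] 0.0855
up 19.11 [0.5457 0.2096 0.2792] [ 0.2  0.5 -1.5] [ 0.01 -0.05  0.  ] 0.0855
 disc n [-0.004  0.004  1.   ] z 0.0875 965 mec [0.5423 0.2106 0.0631]
 sleeve [0.5466 0.2098] 241
cheese [ 0.4276 -0.1837  0.0515]
lid [ 0.6118 -0.2087  0.055 ]
 disc n [-0.002 -0.007  1.   ] z 0.0872 512 mec [0.5482 0.2064 0.0639]
 sleeve [0.5473 0.2116] 132
cheese [ 0.4311 -0.1876  0.0523]
lid [ 0.613  -0.2087  0.059 ]
```

View pics/side4.png

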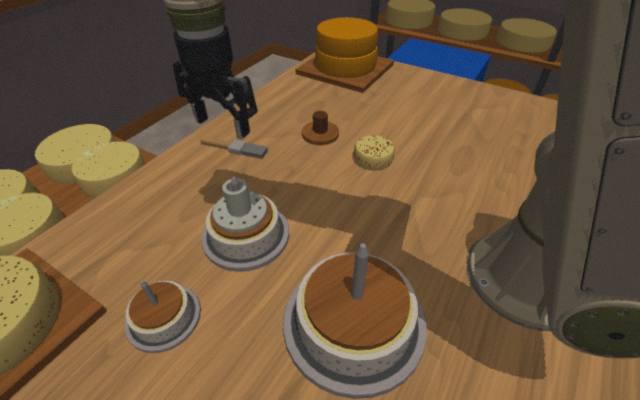

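View pics/scene4.png

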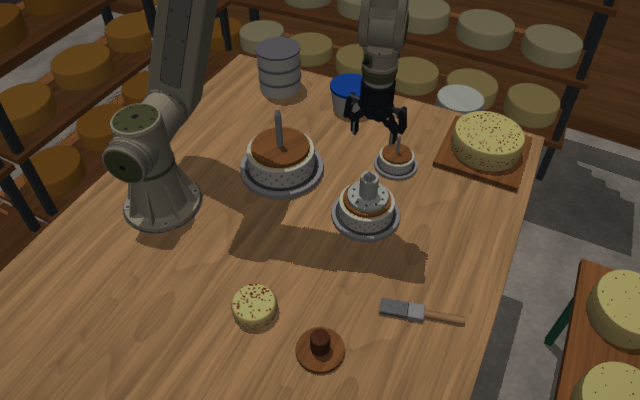

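The plate lies flat on the middle press's follower, at (238,210) in side and (369,198) in scene, with the rod tip showing in its bore. The gripper is clear, and the lid and cheese have not moved. I'm handing the job in.

```bash
python3 -c "
from plant import env
env.job_done();print(env.get_state()['clock'])"
```

```text
the job is handed in; nothing more can be done
the job is handed in; nothing more can be done
```

The press plate is on the middle-sized press, lying flat on the follower and released, and I handed the job in after about 19 s on the robot's clock. I picked it up by its sleeve and lowered it over the rod at about 0.05 m/s. The last few millimetres were 1 mm steps until it touched the follower.

Final checks before handing in:
- **Height:** the top of the plate's disc is at 87.2–87.5 mm, which puts the underside at about 75 mm, on the follower.
- **Tilt:** below 0.5°.
- **Centring:** the sleeve axis is within about 2 mm of the rod.
- **Contact:** the force on contact was about 6 N upward, with no side load while lowering. The gripper was clear of everything afterwards.
- **Lid and cheese:** the readings changed by no more than about 5 mm. That is mostly noise, as both look unmoved in the pictures.

One reading disagreed. The last disc outline fit gave a 63 mm radius instead of 55 mm, because it picked up the edge of the follower underneath. I did not use it and went by the sleeve and height readings. The wrist camera's sleeve-side fit before the grasp was also off, by about 7 mm, so I used the disc and sleeve-top outlines there.

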